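Free the flow cell from its clamping jig

ROBOT

A 7-joint arm with a two-finger parallel gripper is mounted at the origin on the work surface. World frame = base frame: x ahead of the robot, y to its left, z up, the work surface at z = 0. Lengths are in mm, angles in degrees, forces in N, time in s.
With the tool pointing down it reaches from about 400 to 875 mm from the base axis. Payload 4.4 kg.
Tool frame: the origin (TCP) lies on the centre line of the jaws, within the pads' length; the fingertips stand 14 mm ahead of it and the grasp point (between the pads) lies 5 mm behind it; z points along the fingers, y is the direction in which the jaws open and shut (so a half turn about z gives the same grasp; the last joint's range is limited). The gripper opens to 85 mm and grips with 20 to 120 N. Pads are 22 mm wide; open, the fingers measure 114 mm over their backs; the gripper's body (76 mm by 85 mm) begins 54 mm behind the grasp point. The pads swing forward as they close: fully open they stand 13 mm farther back than shut.
Start: joints at [67.449, 36.005, 2.206, 86.941, -1.547, 57.084, -1.146], TCP at [209.302, -615.394, 245.313] pointing down, gripper open.
Joint ranges: [-175.42, 175.42], [-21.48, 121.26], [-71.46, 75.88], [10.55, 141.38], [-63.04, 243.04], [13.31, 113.54], [-168.57, 168.57]. Speed limits (degrees/s): [147.25, 147.25, 180, 180, 180, 180, 180].

INTERFACE

Orientations are given as [roll, pitch, yaw] about the fixed x, y, z axes, in that order (R = Rz(yaw) Ry(pitch) Rx(roll)).
In Python, from workcell import r gives the robot as it stands. The module is installed in compiled form; this text tells all that it offers.
- The arm moves only by the tool servo_tool, never from a script. Its argument "series" is a list of rows, each a list of 3 entries, a list of its own where there are three numbers: the finger opening in m, from 0 to 0.0854, then the shift along the world's x, y, z in m, then the turn, a rotation vector about the world's x, y, z in degrees. A call has 1 to 10 rows; each row shifts and turns the commanded pose from where the row before left it; what a row does not reach is not made up. A row lasts 1/8 s, in which the tool goes at most 62.5 mm and 10.7 degrees, less where a joint would pass 70% of its speed; a pose out of reach is approached as far as the arm can. A call with a gripper value outside its range is refused whole. The fingers move at their own pace and stop on an object; "grip_force" is the grip in N (left out, the last holds). Time passes only in rows, so rows that do not move let the fingers close. It gives the time, the measured TCP pose, the force and the opening at its end, in the units of the state.
- r.get_obs(): the state, without advancing time (a new reading comes with each control period).
- r.capture(name): name is "side" or "top" or "wrist"; returns the picture (384x512x3 uint8, blue, green, red); there is no depth.
- r.calibration(name): a dict with "mtx" (3x3 intrinsics, pixels), "T" (4x4, takes a point from camera to world coordinates); the wrist camera has in their place "tool_from_camera" (4x4, takes a point from camera to tool coordinates, whose origin is the TCP and whose axes are the flange's). Camera axes: x right, y down, z forward; pixel columns grow to the right and rows downward; lengths in mm; the calibration is good to about 2 mm. The wrist camera is an equidistant fisheye: a pixel r from the principal point sees the ray r / f radians off the axis. A picture is of the moment at which its call begins: read the wrist's pose just before it. calibration takes no time and is no camera call.
- r.hand_in(): hands the job in, once; it reports no verdict.
Trained networks look in the newest picture that a camera, given by its name, has taken for a name from the list of things; names that differ only in an ending like _2 or _b are one class to them, and where a whole thing is asked for, a point or a joint stands for the part that bears it (a point fixed in the world has none). Each returns a list of dicts, best first, with "score" (0 to 1); they miss things now and then, are a little off and sometimes report something else, mostly with a low value. They report only what shows in the picture. A call takes as long as a camera call. They do not tell look-alikes from the thing itself.
- r.search_frame(thing, camera): "rect" ([left, top, width, height] in pixels, round what is visible of it).
- r.cut_out(thing, camera): "pixels" (384x512 bool, what is visible of it) and "rect" ([left, top, width, height] in pixels, round what is visible of it).
The state is a dict: "time_s": time; "joints": joint angles; "qvel": joint speeds; "effort": joint torques, N m; "tool_pos": TCP position; "ee_rot": TCP orientation; "contact_force": force on the tool from outside, world axes, zero at the start; "moment": the same for the moment, N m; "gripper_width": finger opening in mm.
Only numpy, scipy, OpenCV 4.12 (cv2) and the standard library are available. Lean on these libraries where they do the work, as an engineer would, in place of code of your own. Each camera call takes 0.05 s, during which the arm holds its last target.

TASK

Two toggle-clamp jigs stand on the lab bench. On the jig that holds the rectangular flow cell (not the round one), flip the clamp arm up and over past its centre so that it stays open, then lift the cell out and set it down gently, upright and flat on the floor of the shallow steel tray; do not drop it.

Things in the scene. Friction and masses are not known exactly. Their poses are not given: they have to be found in the camera images.
- clamp (a joint): Clamp arm of the jig with the rectangular cell, rad: 0 = shut, arm level over the cell; grows as it swings up and back, away from the cell; stop at 2.1. Its centre is at 1.57, arm straight up: past that it falls by itself to the open stop and stays; let go short of it, it falls shut. Heavy steel arm, 0.25 kg: about 1.6 N upward at the ball lifts it.
- clamp_ball (a point): Centre of the black ball grip, 28 mm wide, ending that clamp arm (steel bar 10 mm wide); 66 mm above the table when shut. Turns with the arm: x axis along the arm from ball to hinge, y parallel to the hinge axis (level), z up when shut. Hinge axis 140 mm from the ball along +x, on the side away from the robot. Pinched from above on its y sides, the ball pivots freely as it goes round the arc.
- cell: Rectangular flow cell, white plastic block 60 (x) by 40 (y) by 36 mm (z), 0.12 kg, two 8 mm port stubs on top; origin at the block's centre, z up, x along the clamp arm. Sits on the jig's dark steel base (15 mm high) between stops 5 mm high, 75 mm from the ball, 65 mm from the hinge. Grip across its y. The other, like jig holds a round white cell 44 mm across.
- tray: Shallow open steel tray, 160 mm (x) by 130 mm (y), walls 22 mm high and 4 mm thick, floor 4 mm thick, empty at the start; fixed to the table; origin at the centre of its underside, z axis up.
Mind the look-alikes: they are no part of the job. What is shaped like the part that bears clamp but orange is not meant.

How it is judged (in metres and radians):
On the way:
1. the clamp arm is flipped up past its centre and stays open while the cell still sits in the jig (value of joint clamp above 1.8 rad and distance of cell from where it was at the start of the episode below 0.02 m), for 0.2 s.
At the end, for the whole second after the job is handed in: The clamp arm stands open (joint above 1.8 rad); the rectangular cell rests still, right side up (within 0.15 rad), flat on the tray floor inside the walls (centre within 60 mm in x and 46 mm in y of the tray's middle, 16 to 28 mm above the tray's underside) (value of joint clamp above 1.8 rad and x of cell in the frame of tray between -0.06 and 0.06 m and y of cell in the frame of tray between -0.046 and 0.046 m and z of cell in the frame of tray between 0.016 and 0.028 m and angle between cell's own z axis and vertical below 0.15 rad and linear speed of cell below 0.02 m/s); the robot touches nothing.
It fails at once if the cell is dropped (falls free of the fingers faster than 0.9 m/s, about 40 mm of fall) (linear speed of cell above 0.9 m/s and contact force between the fingers and cell below 0.1 N).
It also fails if it takes over 53 s, if anything falls off the work surface, if the arm or the gripper's body presses on something with over 40 N, if the wrist force passes 120 N, or if a joint passes its speed limit or range.

## Working session

There is one attempt and no reset: what is moved stays moved. The work goes in short steps, Python scripts to look and compute and a tool call to move; the robot and the scene stay as the last step left them, time stands still between calls to the robot, and variables do not carry over. Pictures are saved under pics/ and viewed, and the job is handed in when it is done.

Besides the shell and the picture viewer there is one more tool, called after "Emit:" by a JSON object that holds its "op" and its "data". servo_tool: Moves the arm, as the interface text tells. Its arguments: {"type":"object","properties":{"series":{"type":"array"},"grip_force":{"type":"number"}},"required":["series"]}

```bash
mkdir -p pics; python3 - <<'E'
from workcell import r
import cv2
print(r.get_obs())
for c in("side","top","wrist"):
    im=r.capture(c); cv2.imwrite(f"pics/{c}0.png",im)
    print(c,r.calibration(c))
    for t in("clamp","cell","tray","clamp_ball"):
        print(t,[(round(d["score"],2),d["rect"]) for d in r.search_frame(t,c)])
E
```

```text
{'time_s': 0.0, 'joints': array([67.44771644, 36.05753297,  2.20006639, 86.99859045, -1.54832733,
       57.08252641, -1.14698247]), 'qvel': array([-0.10299078,  0.01999171,  0.09753472,  0.0134242 , -0.04496501,
       -0.02916316,  0.02612836]), 'effort': array([-6.41132319e-04, -5.63424361e+01,  1.22603774e+00, -1.93453735e+01,
        1.09904876e-02,  1.02621727e-02, -1.52277602e-05]), 'tool_pos': array([ 209.14094509, -614.78600439,  244.38943231]), 'ee_rot': array([-1.79890919e+02, -1.17123392e-03,  1.87823851e+01]), 'contact_force': array([ 0.06133074, -0.13077696, -0.83800497]), 'moment': array([ 0.02962352,  0.05235404, -0.03398728]), 'gripper_width': 85.94560722424781}
side {'mtx': array([[369.3946723 ,   0.        , 254.49305837],
       [  0.        , 369.3946723 , 191.48120809],
       [  0.        ,   0.        ,   1.        ]]), 'T': array([[-8.26118640e-01, -3.11494469e-01,  4.69573412e-01,
        -4.81143665e+01],
       [-5.63487363e-01,  4.51988985e-01, -6.91511351e-01,
         6.82223770e+02],
       [ 3.15995101e-03, -8.35869101e-01, -5.48919722e-01,
         6
[... 936 characters left out ...]
[376.3, 232.0, 30.3, 55.7]), (0.91, [332.5, 145.5, 17.3, 58.4])]
wrist {'mtx': array([[297.31863964,   0.        , 258.87464761],
       [  0.        , 297.31863964, 194.85400661],
       [  0.        ,   0.        ,   1.        ]]), 'tool_from_camera': array([[ 4.64470223e-04, -9.62111548e-01, -2.72655740e-01,
         6.82060303e+01],
       [ 9.99999892e-01,  4.48126341e-04,  1.22215087e-04,
        -4.74370986e-01],
       [ 4.59967267e-06, -2.72655768e-01,  9.62111653e-01,
        -1.28700450e+02],
       [ 0.00000000e+00,  0.00000000e+00,  0.00000000e+00,
         1.00000000e+00]])}
clamp [(0.79, [101.5, 2.4, 22.1, 119.8])]
cell []
tray []
clamp_ball [(0.68, [100.5, 1.3, 21.5, 122.3])]
```

```bash
python3 - <<'E'
import cv2
a=cv2.imread("pics/top0.png")
cv2.imwrite("pics/top0c.png",cv2.resize(a[110:310,290:430],None,fx=4,fy=3*4/3)[:600*2][:800])
cv2.imwrite("pics/top0d.png",cv2.resize(a[120:270,300:430],None,fx=4,fy=4,interpolation=cv2.INTER_CUBIC))
E
```

```text
(no output)
```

View pics/top0.png

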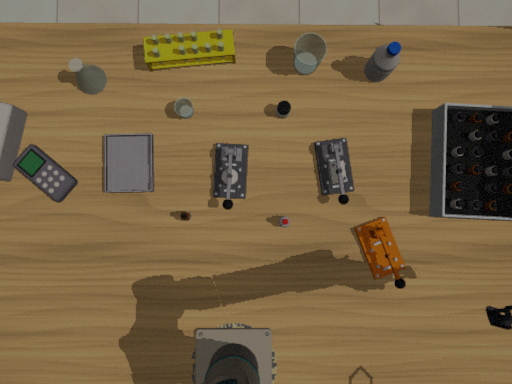

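View pics/top0d.png

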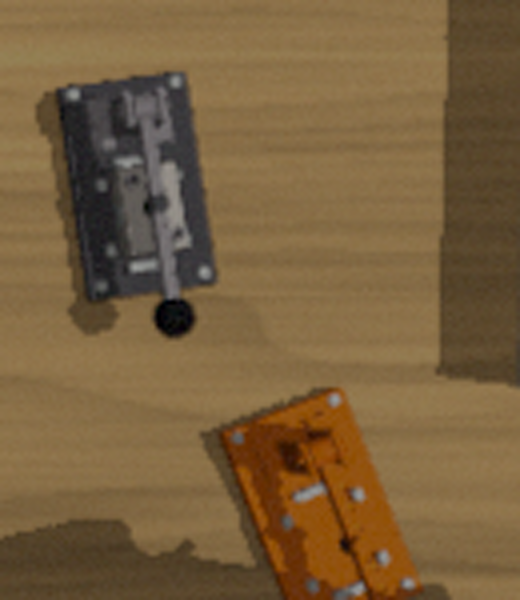

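View pics/side0.png

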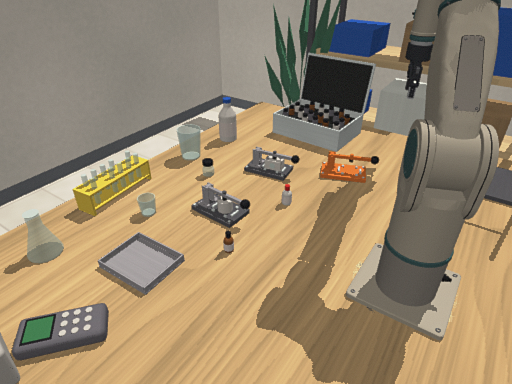

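View pics/wrist0.png

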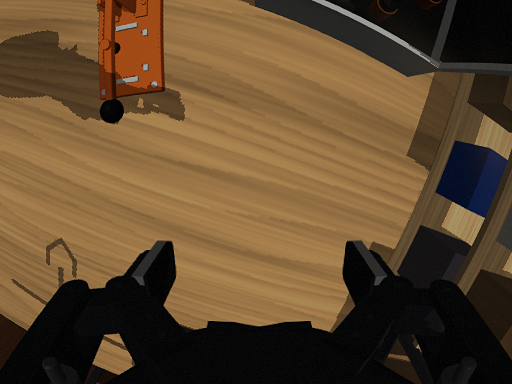

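The top picture shows three jigs: a grey one at (231,172) with a round white cell, a grey one at (335,168) with a rectangular white block under its arm, and an orange one at (380,248) with no cell, the decoy. The 4x crop confirms that the jig at (335,168) is the one meant. The tray is at (129,163).

```bash
cat > h.py <<'E'
import numpy as np, cv2
from workcell import r
from scipy.spatial.transform import Rotation as Ro
def px2w(cam,u,v,z):
    c=r.calibration(cam);T=c["T"];d=T[:3,:3]@(np.linalg.inv(c["mtx"])@[u,v,1]);return T[:3,3]+d*(z-T[2,3])/d[2]
def w2px(cam,p):
    c=r.calibration(cam);T=c["T"];q=c["mtx"]@(T[:3,:3].T@(np.array(p)-T[:3,3]));return q[:2]/q[2]
def wr_ray(o,u,v):
    c=r.calibration("wrist");m=c["mtx"];x=np.array([u-m[0,2],v-m[1,2]]);n=np.linalg.norm(x);th=n/m[0,0]
    d=np.r_[np.sin(th)*x/n,np.cos(th)]
    R=Ro.from_euler("xyz",o["ee_rot"],degrees=True).as_matrix();T=c["tool_from_camera"]
    return R@T[:3,3]+o["tool_pos"], R@T[:3,:3]@d
def wr2w(o,u,v,z):
    p,d=wr_ray(o,u,v);return p+d*(z-p[2])/d[2]
E
python3 - <<'E'
from h import *
a=cv2.imread("pics/top0.png")
b=px2w("top",343.2,199.2,66);h=px2w("top",337,146,66)
print("ball",b,"hinge",h,np.linalg.norm(h-b))
# base outline corners
for u,v in((315.5,141.5),(346.5,138.5),(353.5,190),(323,195)): print(px2w("top",u,v,15))
g=a[120:215,300:370]
m=(g.max(2)<40).astype(np.uint8);n,l,s,c=cv2.connectedComponentsWithStats(m);print([(s[i][4],c[i]+[300,120]) for i in range(1,n) if s[i][4]>20])
# side
for t in("tray",):
    for c in("side","top"):
        r.capture(c)
        d=r.cut_out(t,c)[0];print(d["rect"],d["score"])
        P=d["pixels"].astype(np.uint8);cn=max(cv2.findContours(P,0,2)[0],key=cv2.contourArea);q=cv2.minAreaRect(cn);print(q)
        for u,v in cv2.boxPoints(q):print(px2w(c,u,v,22))
print(w2px("side",b))
cv2.imwrite("pics/tray.png",cv2.resize(a[120:205,95:165],None,fx=7,fy=7))
s=cv2.imread("pics/side0.png");cv2.imwrite("pics/s2.png",cv2.resize(s[130:200,225:320],None,fx=7,fy=7))
E
```

```text
ball [ 450.70315135 -289.91745236   66.        ] hinge [ 592.18315195 -275.27688261   66.        ] 142.23549785582364
[ 613.4757099 -225.7919674   15.       ]
[ 622.05842229 -312.02969396   15.        ]
[ 478.83805274 -329.39899442   15.        ]
[ 465.01334989 -245.07797077   15.        ]
[(np.int32(251), array([322.16733068, 168.72111554])), (np.int32(67), array([343.        , 198.88059701]))]
[98.8, 232.6, 89.0, 59.2] 0.6
((140.8235321044922, 260.29412841796875), (73.05839538574219, 53.85055923461914), 30.963756561279297)
[621.63904805 366.51049372  22.        ]
[712.77033414 210.86358707  22.        ]
[465.15347169 223.3773427   22.        ]
[416.05302394 360.94727428  22.        ]
[106.8, 133.6, 48.2, 60.4] 0.82
((129.0, 163.5), (59.0, 50.0), 90.0)
[631.71352788 355.34702391  22.        ]
[632.03312212 218.88504043  22.        ]
[469.85967068 216.63081666  22.        ]
[469.80418655 351.9439813   22.        ]
[294.78930962 159.40761712]
```

View pics/tray.png

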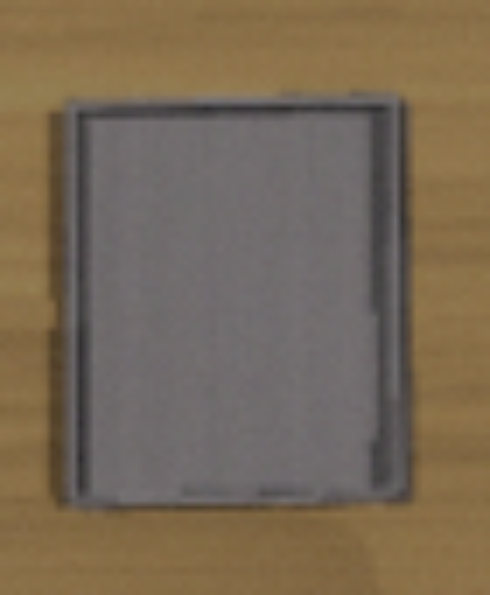

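View pics/s2.png

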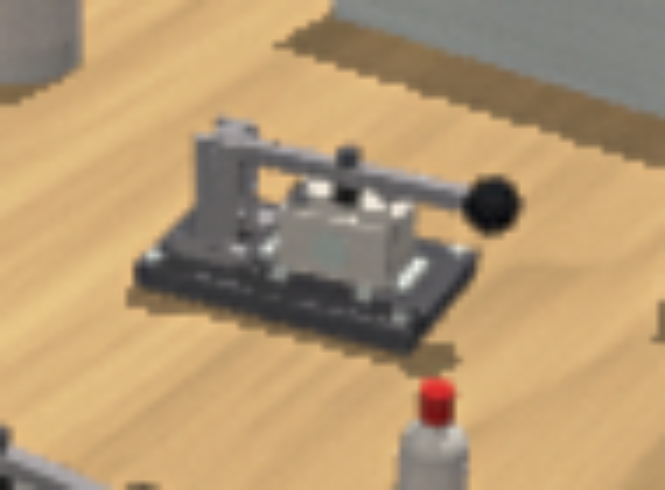

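Emit:
{"op": "servo_tool", "data": {"series": [[0.06, [0.0268, 0.0361, -0.004], [0, 0, -1.3]], [0.06, [0.0268, 0.0361, -0.004], [0, 0, -1.3]], [0.06, [0.0268, 0.0361, -0.004], [0, 0, -1.3]], [0.06, [0.0268, 0.0361, -0.004], [0, 0, -1.3]], [0.06, [0.0268, 0.0361, -0.004], [0, 0, -1.3]], [0.06, [0.0268, 0.0361, -0.004], [0, 0, -1.3]], [0.06, [0.0268, 0.0361, -0.004], [0, 0, -1.3]], [0.06, [0.0268, 0.0361, -0.004], [0, 0, -1.3]], [0.06, [0.0268, 0.0361, -0.004], [0, 0, -1.4]], [0.06, [0, 0, 0], [0, 0, 0]]]}}

```text
time_s: 2.2
tool_pos: [453.3, -286.3, 209.1]
ee_rot: [-179.9, -0.1, 7.4]
contact_force: [-0.3, -0.1, 0.0]
gripper_width: 59.9
```

```bash
python3 - <<'E'
from h import *
o=r.get_obs();a=r.capture("wrist");cv2.imwrite("pics/w1.png",a)
print(o["time_s"],o["tool_pos"],o["ee_rot"],o["gripper_width"],o["contact_force"])
import pickle;pickle.dump(o,open("o1.pkl","wb"))
E
```

```text
2.2 [ 453.29094641 -286.31111615  209.0634037 ] [-1.79882982e+02 -8.13562908e-02  7.40796425e+00] 59.854315885916115 [-0.26047325 -0.13335503  0.00625382]
```

View pics/w1.png

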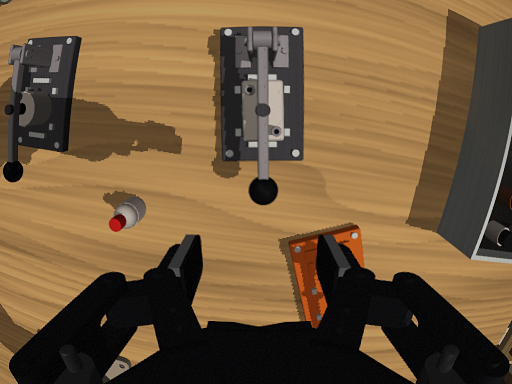

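The wrist view confirms the rectangular cell with two ports under the arm. The ball is at (263,190), the hinge head at (262,40) and the base corners at (228,32), (297,32), (303,153) and (228,153).

```bash
python3 - <<'E'
from h import *
import pickle;o=pickle.load(open("o1.pkl","rb"))
b=wr2w(o,263,190.5,66);h=wr2w(o,262.5,41,66);print(b,h,np.linalg.norm(h-b),np.degrees(np.arctan2(*(h-b)[1::-1])))
P=[wr2w(o,u,v,15) for u,v in((228.5,32),(297.5,32),(297.5,153),(229,153.5))]
for p in P:print(p)
for i,j in((3,0),(2,1)):print(np.degrees(np.arctan2(*(P[i]-P[j])[1::-1]))-180)
d=P[1]-P[0];print(np.degrees(np.arctan2(d[1],d[0]))+90)
# cell corners z=51
for u,v in((243,80),(283,80),(284,141),(241,141)):print("cell",wr2w(o,u,v,51))
E
```

```text
[ 449.36492384 -290.21005371   66.        ] [ 587.77629708 -271.50401712   66.        ] 139.66969623625144 7.696782239691549
[ 606.63467533 -232.67377025   15.        ]
[ 616.59127047 -306.32146214   15.        ]
[ 483.19294321 -324.50719888   15.        ]
[ 472.79139236 -250.07336636   15.        ]
-352.59310078401717
-352.23691882265393
7.6992638972517256
cell [ 550.61831207 -257.85208948   51.        ]
cell [ 555.65257255 -295.45261758   51.        ]
cell [ 497.15716506 -304.47567466   51.        ]
cell [ 491.71552679 -263.31744056   51.        ]
```

Emit:
{"op": "servo_tool", "data": {"series": [[0.06, [-0.0038, -0.0039, -0.02], [0, 0, 0.2]], [0.06, [0, 0, -0.04], [0, 0, 0]], [0.06, [0, 0, -0.04], [0, 0, 0]], [0.06, [0, 0, -0.035], [0, 0, 0]], [0.06, [0, 0, -0.013], [0, 0, 0]], [0.06, [0, 0, 0], [0, 0, 0]], [0.06, [0, 0, 0], [0, 0, 0]]]}}

```text
time_s: 3.12
tool_pos: [447.3, -295.3, 62.5]
ee_rot: [179.9, -0.1, 7.1]
contact_force: [0.9, -0.3, 0.3]
gripper_width: 59.6
```

```bash
python3 - <<'E'
from h import *
o=r.get_obs();a=r.capture("wrist");cv2.imwrite("pics/w2.png",a)
print(o["time_s"],o["tool_pos"],o["ee_rot"],o["gripper_width"],o["contact_force"])
E
```

```text
3.125 [ 447.31639334 -295.32441482   62.54406726] [ 1.79907622e+02 -9.72773589e-02  7.14700818e+00] 59.617551986303184 [ 0.90164726 -0.25868975  0.30232787]
```

View pics/w2.png

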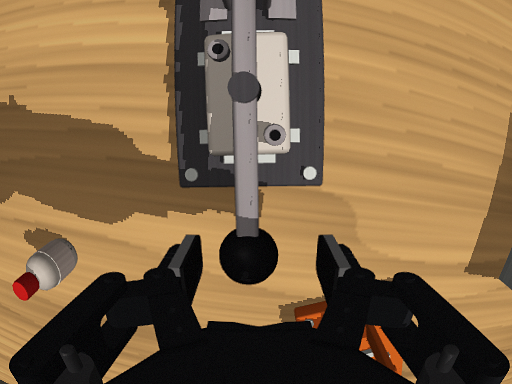

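Emit:
{"op": "servo_tool", "data": {"series": [[0.06, [0.002, 0.005, -0.0015], [0, 0, 0.4]], [0.06, [0, 0, 0], [0, 0, 0]], [0.06, [0, 0, 0], [0, 0, 0]]]}}

```text
time_s: 3.55
tool_pos: [448.9, -289.3, 60.0]
ee_rot: [180.0, -0.0, 7.6]
contact_force: [-0.1, 0.1, 0.5]
gripper_width: 60.0
```

```bash
python3 - <<'E'
from h import *
o=r.get_obs();a=r.capture("wrist");cv2.imwrite("pics/w3.png",a)
print(o["tool_pos"],o["ee_rot"])
for v in (256,):
  for u in(249,255,259): print(wr2w(o,u,v,66))
E
```

```text
[ 448.88912991 -289.28014708   60.04064941] [ 1.79987213e+02 -1.73508830e-02  7.60361537e+00]
[ 452.152722   -283.99559702   66.        ]
[ 452.53124862 -286.74695993   66.        ]
[ 452.77869535 -288.58082185   66.        ]
```

View pics/w3.png

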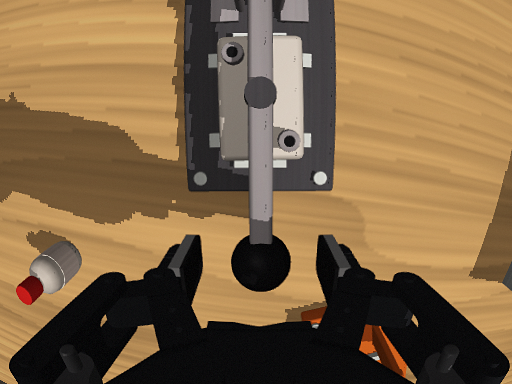

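The ball at (261,262) is now midway between the pads, so I'll close on it.

Emit:
{"op": "servo_tool", "data": {"series": [[0.015, [0, 0, 0], [0, 0, 0]], [0.015, [0, 0, 0], [0, 0, 0]], [0.015, [0, 0, 0], [0, 0, 0]], [0.015, [0, 0, 0], [0, 0, 0]], [0.015, [0, 0, 0], [0, 0, 0]]], "grip_force": 35}}

```text
time_s: 4.22
tool_pos: [448.8, -290.1, 60.0]
ee_rot: [179.9, -0.0, 7.6]
contact_force: [-0.8, -3.5, 2.9]
gripper_width: 26.0
```

```bash
python3 - <<'E'
import numpy as np
d=np.array([np.cos(np.radians(7.6)),np.sin(np.radians(7.6))])
f=lambda t:np.r_[-140*np.cos(t)*d,140*np.sin(t)]
A=np.radians(np.arange(0,113,8))
for a,b in zip(A,A[1:]):print(np.degrees(b).round(),((f(b)-f(a))/1000).round(4).tolist())
E
```

```text
8.0 [0.0014, 0.0002, 0.0195]
16.0 [0.004, 0.0005, 0.0191]
24.0 [0.0066, 0.0009, 0.0184]
32.0 [0.0091, 0.0012, 0.0172]
40.0 [0.0114, 0.0015, 0.0158]
48.0 [0.0134, 0.0018, 0.0141]
56.0 [0.0153, 0.002, 0.012]
64.0 [0.0168, 0.0022, 0.0098]
72.0 [0.018, 0.0024, 0.0073]
80.0 [0.0188, 0.0025, 0.0047]
88.0 [0.0193, 0.0026, 0.002]
96.0 [0.0193, 0.0026, -0.0007]
104.0 [0.0191, 0.0025, -0.0034]
112.0 [0.0184, 0.0025, -0.006]
```

Emit:
{"op": "servo_tool", "data": {"series": [[0.015, [0.0014, 0.0002, 0.0195], [0, 0, 0]], [0.015, [0.004, 0.0005, 0.0191], [0, 0, 0]], [0.015, [0.0066, 0.0009, 0.0184], [0, 0, 0]], [0.015, [0.0091, 0.0012, 0.0172], [0, 0, 0]], [0.015, [0.0114, 0.0015, 0.0158], [0, 0, 0]], [0.015, [0, 0, 0], [0, 0, 0]]]}}

```text
time_s: 4.97
tool_pos: [481.1, -285.6, 150.3]
ee_rot: [179.9, 0.0, 7.6]
contact_force: [-1.8, -3.3, -1.2]
gripper_width: 25.9
```

```bash
python3 - <<'E'
from h import *
a=r.capture("wrist");cv2.imwrite("pics/w4.png",a)
E
```

```text
(no output)
```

View pics/w4.png

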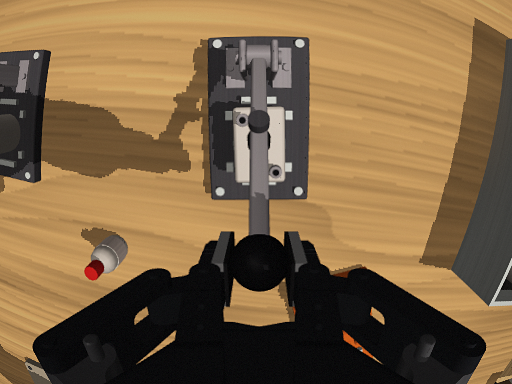

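The ball is still between the pads at (260,262). The arm is swinging up and the cell hasn't moved.

Emit:
{"op": "servo_tool", "data": {"series": [[0.015, [0.0134, 0.0018, 0.0141], [0, 0, 0]], [0.015, [0.0153, 0.002, 0.012], [0, 0, 0]], [0.015, [0.0168, 0.0022, 0.0098], [0, 0, 0]], [0.015, [0.018, 0.0024, 0.0073], [0, 0, 0]], [0.015, [0.0188, 0.0025, 0.0047], [0, 0, 0]], [0.015, [0.0193, 0.0026, 0.002], [0, 0, 0]], [0.015, [0.0193, 0.0026, -0.0007], [0, 0, 0]], [0.015, [0.0191, 0.0025, -0.0034], [0, 0, 0]], [0.015, [0.0184, 0.0025, -0.006], [0, 0, 0]], [0.015, [0, 0, 0], [0, 0, 0]]]}}

```text
time_s: 6.28
tool_pos: [641.7, -263.5, 189.1]
ee_rot: [180.0, -0.2, 7.7]
contact_force: [0.8, -1.0, 5.6]
gripper_width: 25.7
```

```bash
python3 - <<'E'
from h import *
a=r.capture("side");cv2.imwrite("pics/s5.png",cv2.resize(a[70:220,190:390],None,fx=4,fy=4)[:600])
E
```

```text
(no output)
```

View pics/s5.png

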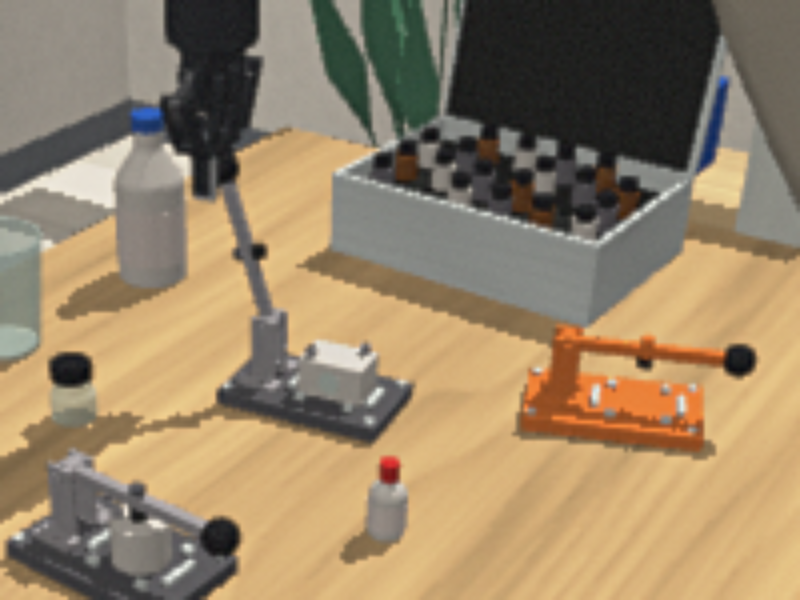

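The arm leans past vertical and the rectangular cell is still seated. Releasing and rising.

Emit:
{"op": "servo_tool", "data": {"series": [[0.06, [0, 0, 0], [0, 0, 0]], [0.06, [0, 0, 0], [0, 0, 0]], [0.06, [0, 0, 0], [0, 0, 0]], [0.06, [0, 0, 0.02], [0, 0, 0]], [0.06, [0, 0, 0.04], [0, 0, 0]], [0.06, [0, 0, 0.03], [0, 0, 0]], [0.075, [-0.03, -0.004, 0], [0, 0, 0]], [0.075, [-0.045, -0.006, 0], [0, 0, 0]], [0.075, [-0.042, -0.006, 0], [0, 0, 0]], [0.075, [0, 0, 0], [0, 0, 0]]]}}

```text
time_s: 7.58
tool_pos: [518.8, -281.4, 280.0]
ee_rot: [-180.0, 0.1, 7.3]
contact_force: [0.1, 0.9, -0.4]
gripper_width: 74.8
```

```bash
python3 - <<'E'
from h import *
a=r.capture("side");cv2.imwrite("pics/s6.png",cv2.resize(a[70:220,190:390],None,fx=4,fy=4)[:600])
o=r.get_obs();a=r.capture("wrist");cv2.imwrite("pics/w6.png",a)
print(o["tool_pos"],o["ee_rot"],o["contact_force"])
import pickle;pickle.dump(o,open("o6.pkl","wb"))
E
```

```text
[ 521.50017398 -280.51373756  280.11331085] [ 1.79996200e+02 -1.61819570e-02  7.46146711e+00] [ 1.9202271   0.1636739  -0.08310352]
```

View pics/s6.png

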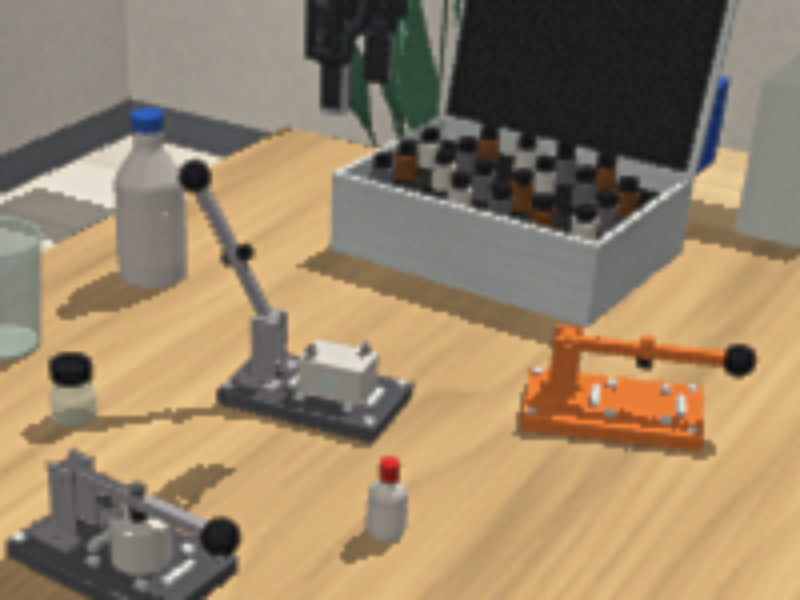

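View pics/w6.png

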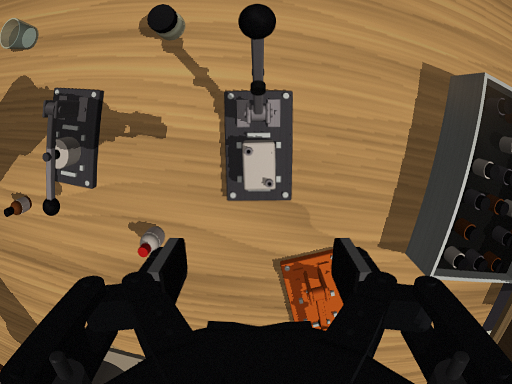

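The clamp arm rests at its open stop, with the ball up and back. The cell's top shows in the wrist view with corners at (243,142), (276,142), (276,190) and (243,190).

```bash
python3 - <<'E'
from h import *
import pickle;o=pickle.load(open("o6.pkl","rb"))
P=[wr2w(o,u,v,51) for u,v in((243,142),(276,142),(276,190),(243,190))]
for p in P:print(p)
print(np.mean(P,0))
print(r.get_obs()["tool_pos"])
E
```

```text
[ 551.63164764 -257.01259688   51.        ]
[ 556.82065357 -296.41078627   51.        ]
[ 497.56180082 -304.93020119   51.        ]
[ 492.19909747 -264.14758424   51.        ]
[ 524.55329987 -280.62529214   51.        ]
[ 522.97563989 -279.86953014  279.98435933]
```

Emit:
{"op": "servo_tool", "data": {"series": [[0.075, [0.001, -0.0005, -0.05], [0, 0, 0]], [0.075, [0, 0, -0.05], [0, 0, 0]], [0.075, [0, 0, -0.05], [0, 0, 0]], [0.075, [0, 0, -0.03], [0, 0, 0]], [0.075, [0, 0, 0], [0, 0, 0]], [0.075, [0, 0, 0], [0, 0, 0]]]}}

```text
time_s: 8.43
tool_pos: [525.2, -280.6, 100.5]
ee_rot: [179.9, -0.1, 7.6]
contact_force: [0.7, 0.5, -0.1]
gripper_width: 75.1
```

```bash
python3 - <<'E'
from h import *
o=r.get_obs();a=r.capture("wrist");cv2.imwrite("pics/w7.png",a)
print(o["tool_pos"],o["ee_rot"],o["contact_force"])
E
```

```text
[ 525.16318506 -280.60011898  100.48746788] [ 1.79946212e+02 -1.10735827e-01  7.62260385e+00] [ 0.69252247  0.52929441 -0.10709933]
```

View pics/w7.png

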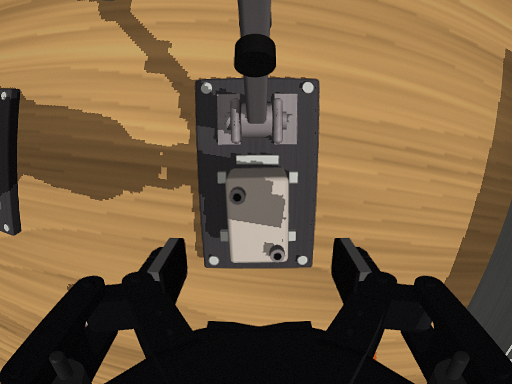

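Emit:
{"op": "servo_tool", "data": {"series": [[0.075, [-0.005, -0.0005, -0.02], [0, 0, 0]], [0.075, [0, 0, -0.015], [0, 0, 0]], [0.075, [0, 0, -0.01], [0, 0, 0]], [0.075, [0, 0, -0.005], [0, 0, 0]], [0.075, [0, 0, 0], [0, 0, 0]]]}}

```text
time_s: 9.1
tool_pos: [518.7, -280.9, 49.5]
ee_rot: [-180.0, 0.0, 7.6]
contact_force: [-0.2, 0.7, -0.4]
gripper_width: 75.0
```

```bash
python3 - <<'E'
from h import *
o=r.get_obs();a=r.capture("wrist");cv2.imwrite("pics/w8.png",a)
a=r.capture("side");cv2.imwrite("pics/s8.png",cv2.resize(a[70:220,190:390],None,fx=4,fy=4)[:600])
print(o["tool_pos"],o["ee_rot"],o["contact_force"])
E
```

```text
[ 518.69603006 -280.94716919   49.47392971] [-1.79993242e+02  4.74161023e-03  7.58440348e+00] [-0.21066761  0.66265334 -0.41800024]
```

View pics/w8.png

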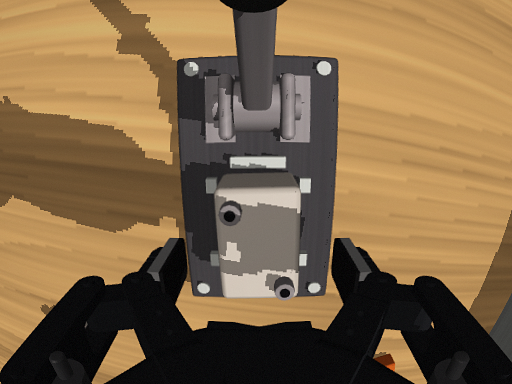

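View pics/s8.png

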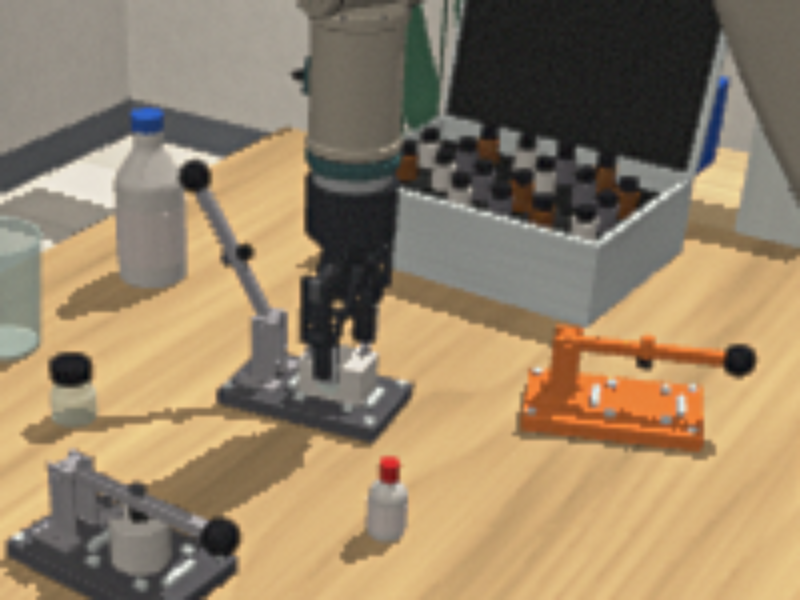

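Nothing fouls the open arm, and the cell is centred between the pads. Going down the last 10 mm, then closing.

Emit:
{"op": "servo_tool", "data": {"series": [[0.075, [0.001, 0.0005, -0.01], [0, 0, 0]], [0.075, [0, 0, 0], [0, 0, 0]], [0.03, [0, 0, 0], [0, 0, 0]], [0.03, [0, 0, 0], [0, 0, 0]], [0.03, [0, 0, 0], [0, 0, 0]], [0.03, [0, 0, 0], [0, 0, 0]], [0.03, [0, 0, 0], [0, 0, 0]]], "grip_force": 45}}

```text
time_s: 10.07
tool_pos: [519.8, -280.7, 40.0]
ee_rot: [180.0, -0.0, 7.6]
contact_force: [-0.2, -0.6, 4.2]
gripper_width: 39.4
```

Emit:
{"op": "servo_tool", "data": {"series": [[0.03, [0, 0, 0.008], [0, 0, 0]], [0.03, [0, 0, 0.015], [0, 0, 0]], [0.03, [0, 0, 0.03], [0, 0, 0]], [0.03, [0, 0, 0.04], [0, 0, 0]], [0.03, [0, 0, 0.03], [0, 0, 0]], [0.03, [0, 0, 0.017], [0, 0, 0]], [0.03, [0, 0, 0], [0, 0, 0]]]}}

```text
time_s: 10.95
tool_pos: [520.1, -280.8, 180.9]
ee_rot: [179.9, -0.1, 7.6]
contact_force: [0.0, 0.1, -0.6]
gripper_width: 39.4
```

```bash
python3 - <<'E'
from h import *
o=r.get_obs();a=r.capture("wrist");cv2.imwrite("pics/w9.png",a)
print(o["tool_pos"],o["ee_rot"],o["contact_force"],o["gripper_width"])
E
```

```text
[ 520.14970826 -280.76829421  180.87684675] [ 1.79923363e+02 -1.18047924e-01  7.58256908e+00] [ 0.00975937  0.14144869 -0.63358288] 39.40266807488684
```

View pics/w9.png

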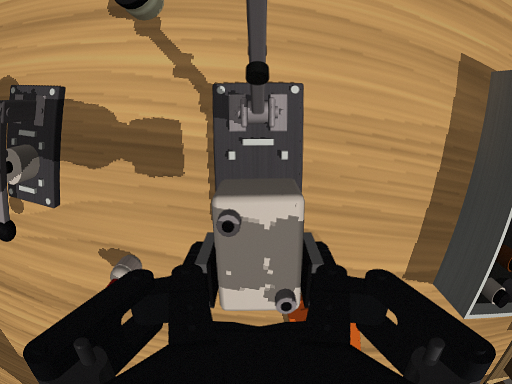

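The cell is firmly held (39.4 mm opening), and the clamp arm is still open. Carrying it across to the tray.

Emit:
{"op": "servo_tool", "data": {"series": [[0.03, [0.0015, 0.025, 0], [0, 0, -0.5]], [0.03, [0.002, 0.04, 0], [0, 0, -0.5]], [0.03, [0.002, 0.045, 0], [0, 0, -0.6]], [0.03, [0.002, 0.045, 0], [0, 0, -0.6]], [0.03, [0.002, 0.045, 0], [0, 0, -0.6]], [0.03, [0.002, 0.045, 0], [0, 0, -0.6]], [0.03, [0.002, 0.045, 0], [0, 0, -0.6]]]}}

```text
time_s: 11.88
tool_pos: [532.0, 10.9, 178.0]
ee_rot: [180.0, 0.2, 3.6]
contact_force: [0.5, -0.1, -1.4]
gripper_width: 38.9
```

Emit:
{"op": "servo_tool", "data": {"series": [[0.03, [0.002, 0.045, 0], [0, 0, -0.6]], [0.03, [0.002, 0.045, 0], [0, 0, -0.6]], [0.03, [0.002, 0.045, 0], [0, 0, -0.6]], [0.03, [0.002, 0.045, 0], [0, 0, -0.6]], [0.03, [0.002, 0.045, 0], [0, 0, -0.6]], [0.03, [0.0015, 0.035, 0], [0, 0, -0.6]], [0.03, [0.001, 0.017, 0], [0, 0, 0]], [0.03, [0, 0, 0], [0, 0, 0]], [0.03, [0, 0, 0], [0, 0, 0]]]}}

```text
time_s: 13.0
tool_pos: [545.8, 283.9, 179.2]
ee_rot: [179.9, 0.0, -0.2]
contact_force: [-0.3, -0.6, -1.0]
gripper_width: 39.2
```

```bash
python3 - <<'E'
from h import *
o=r.get_obs();a=r.capture("wrist");cv2.imwrite("pics/w10.png",a)
print(o["tool_pos"],o["ee_rot"],o["contact_force"],o["gripper_width"])
import pickle;pickle.dump(o,open("o10.pkl","wb"))
E
```

```text
[545.7805521  283.93170049 179.18752442] [ 1.79876942e+02  4.00258588e-02 -1.58545804e-01] [-0.32979577 -0.63683742 -1.03541309] 39.20974058461677
```

View pics/w10.png

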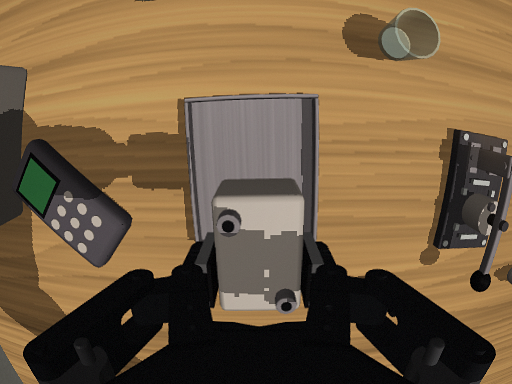

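```bash
python3 - <<'E'
from h import *
import pickle;o=pickle.load(open("o10.pkl","rb"))
a,b,c=[wr2w(o,*p,22) for p in((185,98),(318.5,95),(186,200))];print(a,b,c)
E
```

```text
[630.0442482  354.76629576  22.        ] [632.01145514 226.41672152  22.        ] [527.47779157 358.44220192  22.        ]
```

Wrist-derived tray centre is about (551,289), matching the top view (551,286). Lowering, with the last part at a creep.

Emit:
{"op": "servo_tool", "data": {"series": [[0.03, [0, 0.0015, -0.02], [0, 0, 0]], [0.03, [0, 0.0015, -0.03], [0, 0, 0]], [0.03, [0, 0, -0.03], [0, 0, 0]], [0.03, [0, 0, -0.03], [0, 0, 0]], [0.03, [0, 0, -0.02], [0, 0, 0]], [0.03, [0, 0, -0.01], [0, 0, 0]], [0.03, [0, 0, 0], [0, 0, 0]], [0.03, [0, 0, 0], [0, 0, 0]]]}}

```text
time_s: 14.05
tool_pos: [546.4, 289.8, 40.6]
ee_rot: [-180.0, -0.1, -0.0]
contact_force: [-0.1, 0.8, -0.4]
gripper_width: 39.2
```

Emit:
{"op": "servo_tool", "data": {"series": [[0.03, [0, 0, -0.004], [0, 0, 0]], [0.03, [0, 0, -0.002], [0, 0, 0]], [0.03, [0, 0, -0.002], [0, 0, 0]], [0.03, [0, 0, -0.001], [0, 0, 0]], [0.03, [0, 0, 0], [0, 0, 0]], [0.03, [0, 0, 0], [0, 0, 0]]]}}

```text
time_s: 14.8
tool_pos: [545.6, 289.5, 30.6]
ee_rot: [-180.0, -0.0, -0.0]
contact_force: [-0.4, -0.5, -0.8]
gripper_width: 39.0
```

Emit:
{"op": "servo_tool", "data": {"series": [[0.03, [0, 0, -0.001], [0, 0, 0]], [0.03, [0, 0, -0.0005], [0, 0, 0]], [0.03, [0, 0, 0], [0, 0, 0]], [0.03, [0, 0, 0], [0, 0, 0]]]}}

```text
time_s: 15.3
tool_pos: [545.6, 289.5, 29.1]
ee_rot: [-180.0, -0.0, -0.0]
contact_force: [-0.8, -0.2, -0.6]
gripper_width: 39.3
```

Emit:
{"op": "servo_tool", "data": {"series": [[0.03, [0, 0, -0.001], [0, 0, 0]], [0.03, [0, 0, 0], [0, 0, 0]], [0.03, [0, 0, 0], [0, 0, 0]]]}}

```text
time_s: 15.68
tool_pos: [545.6, 289.6, 29.0]
ee_rot: [-180.0, -0.0, -0.0]
contact_force: [-1.9, -0.5, 5.9]
gripper_width: 39.2
```

At z 29.0 the upward force rose to 5.9 N, so the cell is on the floor. Releasing, then rising.

Emit:
{"op": "servo_tool", "data": {"series": [[0.045, [0, 0, 0], [0, 0, 0]], [0.06, [0, 0, 0], [0, 0, 0]], [0.06, [0, 0, 0], [0, 0, 0]], [0.06, [0, 0, 0], [0, 0, 0]], [0.06, [0, 0, 0.015], [0, 0, 0]], [0.06, [0, 0, 0.03], [0, 0, 0]], [0.06, [0, 0, 0.05], [0, 0, 0]], [0.06, [0, 0, 0.05], [0, 0, 0]], [0.06, [0, 0, 0.05], [0, 0, 0]], [0.06, [0, 0, 0], [0, 0, 0]]]}}

```text
time_s: 16.92
tool_pos: [548.4, 290.6, 228.8]
ee_rot: [-179.7, -0.5, -0.0]
contact_force: [0.4, 0.3, -0.5]
gripper_width: 60.2
```

```bash
python3 - <<'E'
from h import *
o=r.get_obs();a=r.capture("wrist");cv2.imwrite("pics/w11.png",a)
b=r.capture("side");cv2.imwrite("pics/s11.png",b)
print(o["time_s"],o["tool_pos"],o["ee_rot"],o["contact_force"],o["gripper_width"])
E
```

```text
16.925 [548.35092244 290.6022975  228.82889593] [-1.79709584e+02 -5.18042596e-01 -3.38739727e-02] [ 0.36844167  0.34058568 -0.52652605] 60.204764128737146
```

View pics/w11.png

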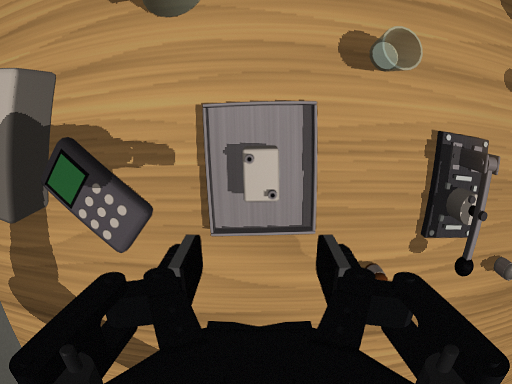

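View pics/s11.png

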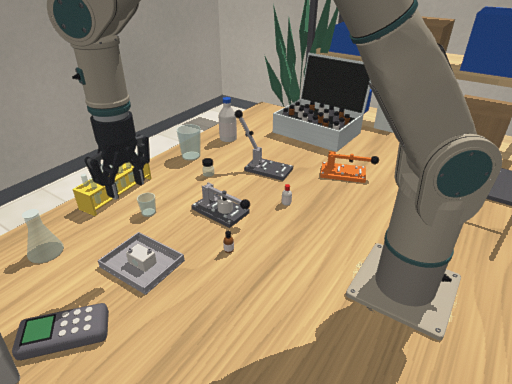

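The cell sits upright near the tray's centre (wrist image (261,174); tray spans x 203–317, y 101–235). The clamp arm is still open in the side view, at (246,135), and the gripper is clear of everything.

```bash
python3 - <<'E'
from workcell import r
print(r.hand_in())
E
```

```text
the job is handed in; nothing more can be done
None
```

I flipped the clamp arm on the grey jig with the rectangular cell past its centre. Side pictures after the release and again at the end show it resting back at its open stop. I then lifted the cell out and set it down upright near the middle of the tray floor.

- **Placing:** I lowered the cell in 1 mm steps until the upward force reached 5.9 N at TCP z = 29.0 mm. That matches the height expected for the cell resting on the tray floor.
- **Last pictures:** they show the cell upright and near the tray's centre, and the gripper about 200 mm above it, touching nothing.
- **Time:** the clock read about 17 s just before I handed the job in, against the 53 s limit.
- **Small disagreements:** the wrist and top cameras differed by about 3 mm on the tray centre's y (289 against 286 mm), well inside the tolerance. After one descent the measured TCP was about 5 mm off in y. I corrected that before gripping the ball.
- **Not measured:** I judged the clamp angle and the cell's tilt by eye from the pictures.

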